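Couple the rock sled to the pulling head of a friction bench

ROBOT

A 6-joint arm with a two-finger parallel gripper is mounted at the origin on a cart in front of the work surface, level with it; the furniture and walls round the work are solid. World frame = base frame: x ahead of the robot, y to its left, z up, the work surface at z = 0. Lengths are in m, angles in degrees, forces in N, time in s.
With the tool pointing down it reaches from about 0.375 to 0.9 m from the base axis. Payload 3.1 kg.
Tool frame: the origin (TCP) lies midway between the tips of the shut fingers; the grasp point (between the pads) lies 19 mm behind it; x points along the fingers, y is the direction in which the jaws open and shut, and the axes are right-handed (so a half turn about x gives the same grasp; the last joint's range is limited). The gripper opens to 87 mm and grips with 3 to 60 N. Pads are 19 mm wide; open, the fingers measure 117 mm over their backs; the gripper's body (75 mm by 190 mm) begins 51 mm behind the grasp point.
Start: joints at [-78.123, 30.224, 82.088, -0, 67.689, -10.227], TCP at [0.235, -0.579, 0.223] pointing down, gripper open.
Joint ranges: [-176.69, 176.69], [-43.24, 126.21], [12.49, 139.97], [-82, 262], [0, 151.66], [-163.58, 163.58]. Speed limits (degrees/s): [159.86, 159.86, 180, 180, 180, 180].

INTERFACE

Orientations are given as a 3x3 rotation matrix whose columns are the frame's x, y, z axes.
In Python, from rig import bot gives the robot as it stands.
- The arm moves only by the tool play_rows, never from a script. Its argument "motion" is a list of rows, each a list of 3 entries, a list of its own where there are three numbers: the shift along the tool's x, y, z in mm, then the turn, a rotation vector about the tool's x, y, z in degrees, then the opening, from 0 (shut) to 1 (fully open). A call has 1 to 8 rows; each row is the pose to reach, as a shift and turn from the pose commanded when the call began, along the tool's axes at that moment; what a row does not reach only later rows make up. A row lasts 1/10 s, in which the tool goes at most 50 mm and 8.59 degrees, less where a joint would pass 70% of its speed; a pose out of reach is approached as far as the arm can. A call with a gripper value outside its range is refused whole. The fingers move at their own pace and stop on an object; the grip force is fixed at half the most. Time passes only in rows, so rows that repeat a pose let the fingers close. It gives the time, the measured TCP pose, the force and the opening at its end, in the units of the state.
- bot.read_state(): the state, without advancing time (a new reading comes with each control period).
- bot.capture(name): name is "scene" or "side" or "wrist"; returns a dict with "img" (384x512x3 uint8, blue, green, red), "mtx" (3x3 intrinsics, pixels), "rvec" (rotation vector, rad) and "tvec" (3), from world to camera coordinates, as OpenCV has them. Camera axes: x right, y down, z forward; pixel columns grow to the right and rows downward; lengths in m; the calibration is good to about 2 mm. A picture is of the moment at which its call begins. There is no depth.
- bot.hand_in(): hands the job in, once; it reports no verdict.
The state is a dict: "time_s": time; "joint_positions": joint angles; "qvel": joint speeds; "tau": joint torques, N m; "position": TCP position; "tcp_rot": TCP orientation; "force": force on the tool from outside, world axes, zero at the start; "moment": the same for the moment, N m; "opening": opening from 0.0 (shut) to 1.0 (fully open).
Only numpy, scipy, OpenCV 4.12 (cv2) and the standard library are available. Lean on these libraries where they do the work, as an engineer would, in place of code of your own. Each camera call takes 0.05 s, during which the arm holds its last target.

TASK

Couple the rock sled to the bench's pulling head: bring the sled up so that its fork straddles the pulling tongue, pass the long pin down through the upper ear, the eye of the tongue and the lower ear until its collar sits flat on the fork, then turn it until its cross-lug stops under both keepers, and let go. The tongue stands wherever the last pull left it, so feel for its eye and press lightly: never lean on the bench with the pin with more than about 50 N. Leave the short pin and the other things on the table where they are.

Things in the scene. Friction and masses are not known exactly. Their poses are not given: they have to be found in the camera images.
- bench: Rock-friction bench, fixed: aluminium base 390x110 mm (top 14 mm above the table), two rails, and at its +x end a grey pulling head with dial and handwheel (64 mm wide, 93 mm high, from x = +105 mm). x runs along the rails towards the head, z up, origin on the table on the centre line.
- eye_middle (a point): Point fixed to the bench at x = +20 mm, y = 0, 54 mm above the table: level with the tongue's top face, at the MIDDLE of the eye's possible places. The eye itself lies on the bench's centre line up to 10 mm to either side of it along bench x; no reading tells where. Axes as the bench's.
- tongue_root (a point): Point on the bench where the spindle leaves the head, 50 mm high, x = +95 mm. The spindle (11 mm thick) carries the tongue towards -x: flat steel, 26 mm wide, 8 mm thick, 46 to 54 mm above the table, with a vertical eye 14 mm wide, 20 mm from its tip, 38 mm of solid plate behind. It does not yield (holds 90 N).
- sled (a joint): Travel of the sled along bench +x in m, 0 to 0.12; the bore's axis stands at bench x = value - 0.060. About 3 N of friction; stays where left. Reads 0.070 to 0.090 when bore and eye are in line, give or take 2 mm of play.
- sled_knob (a point): Centre of the 24 mm black ball knob at the rear of the sled, 64 mm above the table, 140 mm behind the bore, to push the sled by. Between knob and fork a dark rock is clamped on the sled (up to 83 mm high, from 47 to 121 mm behind the bore).
- fork_bore (a point): Centre of the bore's mouth on the upper ear's top face, 66 mm above the table; moves with the sled, axes parallel to the bench's. Dark steel fork 46 mm (x) by 52 mm (y): upper ear 10 mm thick, gap 12 mm, lower ear 8 mm, its underside 36 mm above the table. Bores 14 mm wide, mouth chamfered 2 mm.
- keeper (a point): Middle of the keeper roof at +y of the bore (fork x = -2, y = +20.5 mm); its twin stands half a turn round. Roofs 4 mm thick, 15 mm long (x), 9 mm wide (y), underside 11 mm above the ear. A post 5 mm wide closes each at x = -7.3 mm (twin: +7.3): the lug comes in turning counter-clockwise seen from above and stops on the post when along fork y.
- pin: Long coupling pin, steel, 0.06 to 0.13 kg. Origin on its axis at the underside of the collar, z up along the pin, x along the cross-lug; half a turn makes no difference. Shank 12 mm thick, 40 mm long, its last 6 mm tapering to 9 mm; collar 21 mm across, 3 mm thick; lug 46 mm (x) by 8 mm, 3 to 8 mm above the origin. Goes down past the keepers with the lug within 45 degrees of fork x.
- pin_grip (a point): Middle of the long pin's flat grip plate, 34 mm above the pin's origin: 12 mm thick (flat faces look along the pin's +x and -x), 30 mm wide (y), from 20 to 48 mm above the origin. Take it across the thickness.
- short_pin: A shorter pin of the same make in the other hole of the block: shank 24 mm, grip plate only 18 mm wide and 18 mm tall. Too short for this fork; stays where it is. Origin as for the long pin.
- pin_block: Light wooden block, fixed, 60 (x) x 130 (y) x 50 mm high, origin under its centre, with two holes 14 mm wide at y = +32 and -32 mm, in which the long and the short pin stand upright by their collars, either way round.
- marble_grey: Bystander: grey-white lump of rock, 45x58x42 mm, at the back; stays where it is.
- magnet: Bystander: round white cup magnet, 38 mm across, 13 mm high; stays where it is.
- bar_1: Bystander: white plastic bar with a bevelled end, 16x86x10 mm, in front of the bench; stays where it is.
- cell_1: Bystander: black battery cell standing on end, 14 mm across, 51 mm high; stays where it is.
- loupe: Bystander: folded pocket loupe, 27x56x17 mm; stays where it is.
- eraser: Bystander: eraser in a paper sleeve, 20x42x13 mm, in front of the bench; stays where it is.
There are look-alikes about, which are no part of the job. Leave any pink, purple or red look-alike of the pin alone.

How it is judged (in metres and radians):
On the way, in this order (a step that is already met when the one before it is completed fails the run):
1. the sled has been brought up so that its fork straddles the tongue (value of joint sled above 0.06 m), for 0.1 s.
2. the long pin is through both ears and the tongue's eye, its collar down on the fork (horizontal distance between pin and fork_bore below 0.003 m and z of pin in the frame of fork_bore between -0.0025 and 0.002 m and value of joint sled between 0.067 and 0.093 m), for 0.2 s.
At the end, for the whole second after the job is handed in: Long pin through ear, eye and ear: axis within 3 mm of the bore, collar within 2 mm of the fork top, upright within 0.06 rad, at rest, sled at 0.067 to 0.093 m; cross-lug under the keepers, within 0.25 rad of the fork y axis; short pin within 20 mm of its place (all of step 2 and angle between pin's own z axis and vertical below 0.06 rad and angle between the x axis of pin and the y axis of fork_bore, either way round below 0.25 rad and linear speed of pin below 0.02 m/s and distance of short_pin from where it was at the start of the episode below 0.02 m); the robot touches nothing.
It fails at once if the pin is pressed against the bench, its fork or its tongue with more than 50 N (contact force between pin and bench above 50 N).
It fails at once if a bystander is moved more than 30 mm, or the short pin is pulled out (distance of any of marble_grey, magnet, bar_1, cell_1, loupe, eraser, short_pin from where it was at the start of the episode above 0.03 m).
It also fails if it takes over 72 s, if anything falls off the work surface, if the arm or the gripper's body presses on something with over 40 N, if the wrist force passes 120 N, or if a joint passes its speed limit or range.

## Working session

There is one attempt and no reset: what is moved stays moved. The work goes in short steps, Python scripts to look and compute and a tool call to move; the robot and the scene stay as the last step left them, time stands still between calls to the robot, and variables do not carry over. Pictures are saved under pics/ and viewed, and the job is handed in when it is done.

Besides the shell and the picture viewer there is one more tool, called after ">>>" as name(argument=value, ...) on one line, values as JSON. play_rows: Moves the arm, as the interface text tells. Its arguments: {"type":"object","properties":{"motion":{"type":"array"}},"required":["motion"]}

```bash
ls; mkdir -p pics; cat > h.py <<'E'
import numpy as np, cv2
from rig import bot
def cap(n,f=None):
    c=bot.capture(n)
    if f: cv2.imwrite('pics/'+f,c['img'])
    return c
def ray(c,u,v):
    R,_=cv2.Rodrigues(np.array(c['rvec'],float)); t=np.array(c['tvec'],float).reshape(3)
    d=np.linalg.inv(c['mtx'])@np.array([u,v,1.]); return -R.T@t, R.T@d
def onz(c,u,v,z):
    o,d=ray(c,u,v); return o+d*(z-o[2])/d[2]
def proj(c,p):
    q,_=cv2.projectPoints(np.array(p,float).reshape(-1,1,3),np.array(c['rvec'],float),np.array(c['tvec'],float),np.array(c['mtx'],float),None); return q.reshape(-1,2)
E
python3 - <<'E'
from h import *
import pickle
s=bot.read_state();print(s)
D={}
for n in['scene','side','wrist']:
    c=cap(n,n+'0.png');D[n]=c;print(n,ray(c,256,192), c['mtx'][0])
pickle.dump(D,open('c0.pkl','wb'))
E
```

```text
pics
{'time_s': 0.0, 'joint_positions': array([-7.81221341e+01,  3.02788116e+01,  8.21576171e+01, -1.11943512e-03,
        6.76882747e+01, -1.02270950e+01]), 'qvel': array([ 0.05867765, -0.00301601, -0.02051175,  0.05344715,  0.04731342,
       -0.0052351 ]), 'tau': array([ 9.01860421e-04, -4.40040350e+01, -1.76589060e+01,  6.33337093e-02,
        5.82813146e-02, -1.78158416e-04]), 'position': array([ 0.23505944, -0.57831329,  0.22156646]), 'tcp_rot': array([[-4.65665203e-04,  3.76310875e-01, -9.26493340e-01],
       [ 2.12616110e-03, -9.26490973e-01, -3.76310983e-01],
       [-9.99997631e-01, -2.14510903e-03, -3.68662938e-04]]), 'force': array([-0.47045014,  0.03590867, -0.27684542]), 'moment': array([ 0.03790203, -0.00279608,  0.03684816]), 'opening': 0.9996602281838051}
scene (array([-0.08450601,  0.63269827,  0.5474971 ]), array([ 0.62269387, -0.65188974, -0.43332676])) [402.15730549   0.         247.84575103]
side (array([ 0.26158269, -0.96156022,  0.56770978]), array([ 0.28697583,  0.84597947, -0.44959669])) [431.18562075   0.         259.34923594]
wrist (array([ 0.30907975, -0.54918402,  0.38440918]), array([-0.26031875, -0.11717471, -0.95847688])) [289.03502235   0.         252.78625705]
```

View pics/scene0.png

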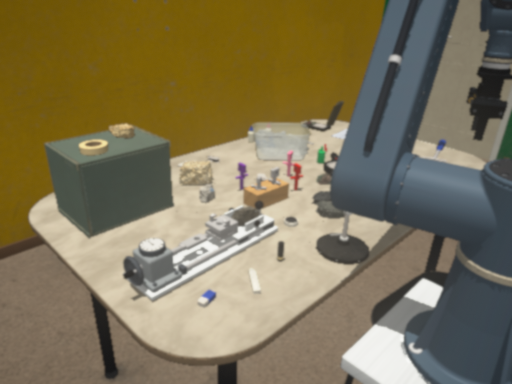

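View pics/side0.png

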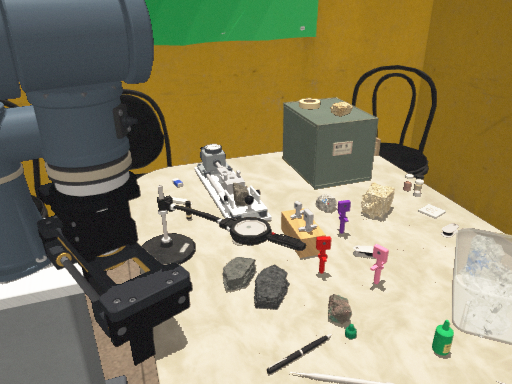

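View pics/wrist0.png

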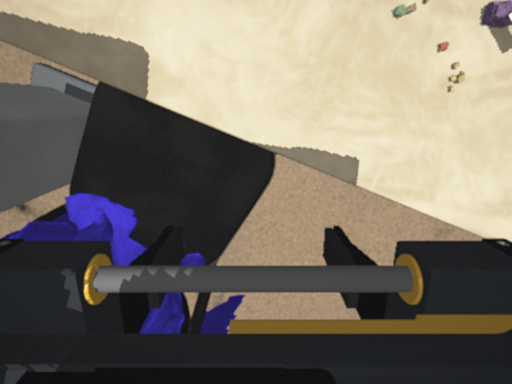

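```bash
python3 - <<'E'
import cv2
a=cv2.imread('pics/scene0.png')[140:320,110:330];cv2.imwrite('pics/s1.png',cv2.resize(a,None,fx=3.3,fy=3.3,interpolation=cv2.INTER_CUBIC))
a=cv2.imread('pics/side0.png')[130:290,150:400];cv2.imwrite('pics/s2.png',cv2.resize(a,None,fx=3.2,fy=3.2,interpolation=cv2.INTER_CUBIC))
E
```

```text
(no output)
```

View pics/s1.png

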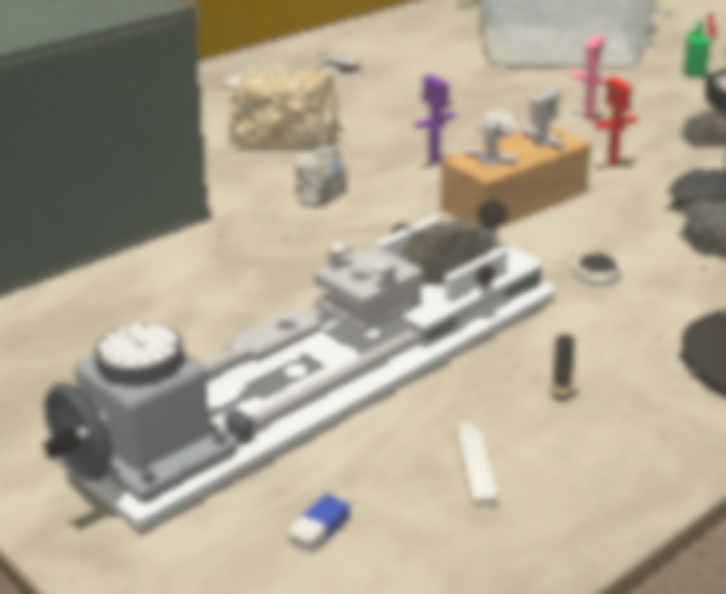

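View pics/s2.png

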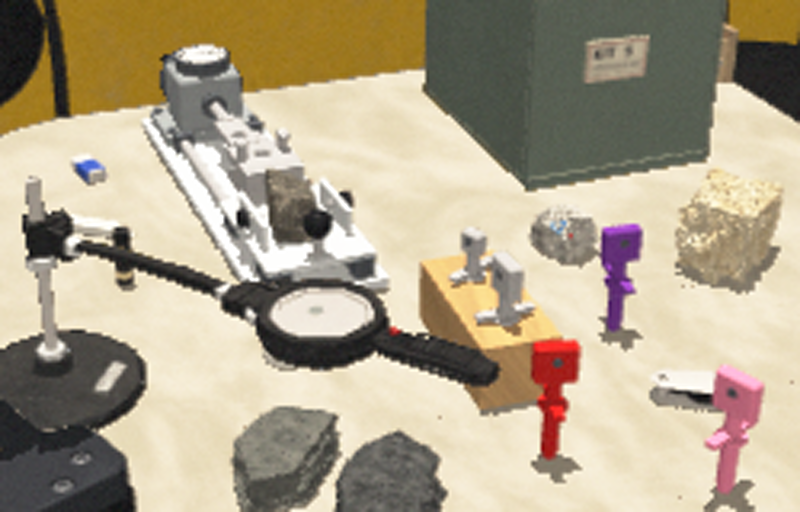

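```bash
cat >> h.py <<'E'
import pickle
def tri(c1,p1,c2,p2):
    o1,d1=ray(c1,*p1);o2,d2=ray(c2,*p2);d1/=np.linalg.norm(d1);d2/=np.linalg.norm(d2)
    n=np.cross(d1,d2);t=np.linalg.solve(np.c_[d1,-d2,n],o2-o1)
    return o1+d1*t[0]+n*t[2]/2, abs(t[2])*np.linalg.norm(n)
E
python3 - <<'E'
from h import *
D=pickle.load(open('c0.pkl','rb'));S,T=D['scene'],D['side']
s=lambda u,v:(110+u/3.3,140+v/3.3)
t=lambda u,v:(150+u/3.2,130+v/3.2)
for n,p in dict(A=(142,520),B=(552,290),C=(437,217)).items(): print(n,onz(S,*s(*p),.014))
for n,p in dict(Bn=(245,283),Cn=(388,283),A=(145,122)).items(): print('side',n,onz(T,*t(*p),.014))
for n,p in dict(l=(442,160),m=(487,182),r=(588,147)).items(): print('blk',n,onz(S,*s(*p),.05))
for n,p in dict(l=(420,262),m=(487,348),r=(562,335)).items(): print('blkside',n,onz(T,*t(*p),.05))
for n,p in dict(l=(420,262),m=(480,345)).items(): print('blkside',n,onz(T,*t(*p),.05))
print('knob',tri(S,s(492,213),T,t(318,223)))
print('dial',tri(S,s(138,345),T,t(202,58)))
print('pinnear?',tri(S,s(543,104),T,t(508,270)),tri(S,s(495,122),T,t(474,240)))
print(tri(S,s(495,122),T,t(508,270)))
E
```

```text
A [0.48103641 0.32291268 0.014     ]
B [ 0.49495904 -0.05838773  0.014     ]
C [ 0.64439436 -0.07633184  0.014     ]
side Bn [ 0.49582136 -0.03554209  0.014     ]
side Cn [ 0.60275283 -0.0744032   0.014     ]
side A [0.48718445 0.30889195 0.014     ]
blk l [ 0.67025509 -0.10628726  0.05      ]
blk m [ 0.61311461 -0.10448818  0.05      ]
blk r [ 0.60242122 -0.22411431  0.05      ]
blkside l [ 0.61482918 -0.11072611  0.05      ]
blkside m [ 0.6129401  -0.23773661  0.05      ]
blkside r [ 0.66881597 -0.24039918  0.05      ]
blkside l [ 0.61482918 -0.11072611  0.05      ]
blkside m [ 0.60998757 -0.23265547  0.05      ]
knob (array([ 0.55340758, -0.04811401,  0.06339996]), np.float64(0.0008114478437969125))
dial (array([0.54311553, 0.27870808, 0.08704642]), np.float64(0.0022881710068115))
pinnear? (array([ 0.64226182, -0.20374797,  0.08628085]), np.float64(0.0025126661451069076)) (array([ 0.64392562, -0.14542921,  0.08257993]), np.float64(0.0025668554702269397))
(array([ 0.66309581, -0.167852  ,  0.06766464]), np.float64(0.00725884331933019))
```

```bash
cat >> h.py <<'E'
from scipy.spatial.transform import Rotation as Ro
def down(yaw):  # tool x down, tool y at world yaw (deg)
    a=np.radians(yaw); x=np.array([0,0,-1.]); y=np.array([np.cos(a),np.sin(a),0]); return np.c_[x,y,np.cross(x,y)]
def delta(p,R,s=None):
    s=s or bot.read_state(); R0=s['tcp_rot']
    print('shift mm',np.round(R0.T@(np.array(p)-s['position'])*1000,1),'rotvec',np.round(np.degrees(Ro.from_matrix(R0.T@R).as_rotvec()),2))
E
python3 - <<'E'
from h import *
D=pickle.load(open('c0.pkl','rb'));S,T=D['scene'],D['side']
print('stand',onz(S,343,248,0), onz(T,167,247,0))
for z in (.05,.1,.15,.2): print(z,onz(T,250,231,z),onz(T,305,243,z),onz(T,163,190,z))
delta([.51,-.1,.30],down(-90))
E
```

```text
stand [ 0.33650723 -0.12474433  0.        ] [ 0.33522175 -0.09243449  0.        ]
0.05 [ 0.51538224 -0.16830164  0.05      ] [ 0.61166597 -0.25510485  0.05      ] [0.35977366 0.11020224 0.05      ]
0.1 [ 0.49087048 -0.24491393  0.1       ] [ 0.5778552  -0.32333375  0.1       ] [0.35029045 0.00669228 0.1       ]
0.15 [ 0.46635872 -0.32152621  0.15      ] [ 0.54404444 -0.39156265  0.15      ] [ 0.34080725 -0.09681769  0.15      ]
0.2 [ 0.44184696 -0.39813849  0.2       ] [ 0.51023367 -0.45979155  0.2       ] [ 0.33132404 -0.20032766  0.2       ]
shift mm [ -77.5 -340.  -434.8] rotvec [22.1  0.   0.1]
```

>>> play_rows(motion=[[[-40,0,0],[0,0,0],1],[[-80,0,0],[0,0,0],1],[[-80,-30,-38],[2,0,0],1],[[-80,-64,-82],[5,0,0],1],[[-80,-98,-126],[8,0,0],1],[[-80,-132,-170],[11,0,0],1],[[-80,-166,-213],[14,0,0],1],[[-80,-200,-256],[17,0,0],1]])

```text
time_s: 0.95
position: [0.3846, -0.3184, 0.3024]
tcp_rot: [[-0.0, 0.086, -0.996], [0.0, -0.996, -0.086], [-1.0, -0.0, -0.0]]
force: [0.6, 0.6, -0.5]
opening: 1.001
```

```bash
python3 - <<'E'
from h import *
delta([.51,-.1,.30],down(-90))
print(bot.read_state()['joint_positions'])
E
```

```text
shift mm [   2.5 -206.8 -143.8] rotvec [ 4.95 -0.    0.02]
[-5.24770566e+01  1.50576916e+01  9.37271867e+01  1.23931510e-02
  7.12309618e+01  3.25704563e+01]
```

>>> play_rows(motion=[[[0,-34,-24],[1,0,0],1],[[0,-68,-48],[2,0,0],1],[[0,-102,-72],[3,0,0],1],[[0,-136,-96],[4,0,0],1],[[0,-172,-120],[5,0,0],1],[[0,-207,-144],[5,0,0],1],[[0,-207,-144],[5,0,0],1]])

```text
time_s: 1.65
position: [0.5105, -0.097, 0.3023]
tcp_rot: [[0.001, 0.008, -1.0], [0.002, -1.0, -0.008], [-1.0, -0.002, -0.001]]
force: [0.1, 0.1, 0.0]
opening: 1.0
```

```bash
python3 - <<'E'
from h import *
print(bot.read_state()['joint_positions'])
D={}
for n in['scene','side','wrist']:
    D[n]=cap(n,n+'1.png')
pickle.dump(D,open('c1.pkl','wb')); print(ray(D['wrist'],256,192))
cv2.imwrite('pics/w1.png',cv2.resize(D['wrist']['img'][:260],None,fx=1.56,fy=1.56,interpolation=cv2.INTER_CUBIC))
E
```

```text
[-23.16957408  16.81330538  91.13600353   0.12602259  72.06064671
  66.335541  ]
(array([ 0.58897534, -0.100907  ,  0.46485613]), array([-0.28619309, -0.014231  , -0.95815693]))
```

View pics/w1.png

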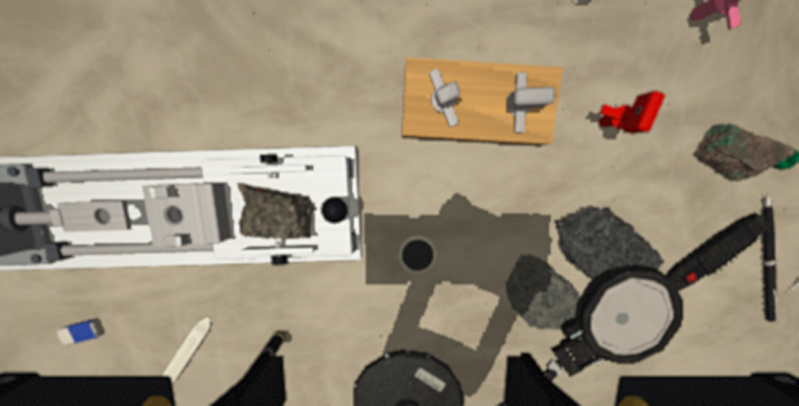

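View pics/side1.png

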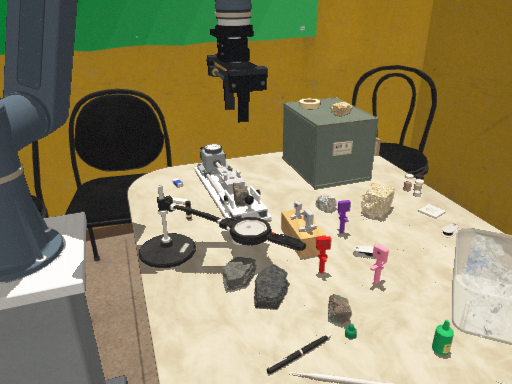

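```bash
python3 - <<'E'
from h import *
D=pickle.load(open('c1.pkl','rb'));W=D['wrist']
I=W['img']
cv2.imwrite('pics/w2.png',cv2.resize(I[90:180,0:240],None,fx=3.3,fy=3.3,interpolation=cv2.INTER_CUBIC))
cv2.imwrite('pics/w3.png',cv2.resize(I[30:100,250:370],None,fx=6,fy=6,interpolation=cv2.INTER_CUBIC))
E
```

```text
(no output)
```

View pics/w2.png

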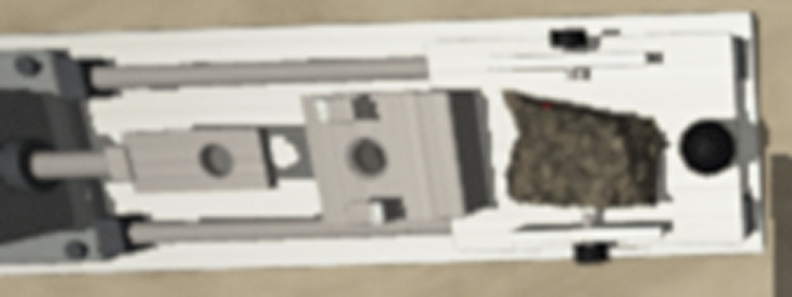

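View pics/w3.png

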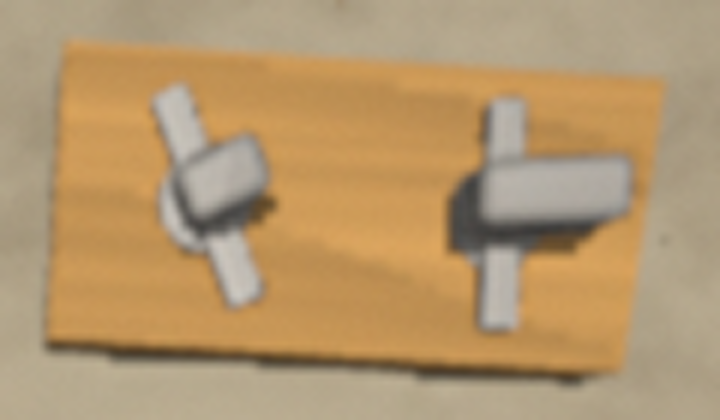

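```bash
python3 - <<'E'
from h import *
D=pickle.load(open('c1.pkl','rb'));W=D['wrist']
a=lambda u,v:(u/3.3-.35,90+v/3.3-.35)
b=lambda u,v:(250+u/6-.42,30+v/6-.42)
f=lambda x:np.round(x,4)
def m(p,q,cv,z): 
    P=onz(W,*cv(*p),z);Q=onz(W,*cv(*q),z);d=Q-P;print(f(P),f(Q),'mid',f((P+Q)/2),'len',f(np.linalg.norm(d)),'ang',f(np.degrees(np.arctan2(d[1],d[0]))))
print('lug');m((498,328),(508,98),b,.058)
print('platefar');m((485,162),(630,157),b,.098)
print('block near/far edge');m((45,345),(622,372),b,.05);m((65,42),(663,80),b,.05);m((45,345),(65,42),b,.05)
print('base');m((0,38),(750,13),a,.014);m((0,277),(763,248),a,.014);m((763,248),(750,13),a,.014)
print('eye',f(onz(W,*a(218,160),.054)),'tip');m((270,187),(264,128),a,.054)
print('bore',f(onz(W,*a(368,156),.066)),'knob',f(onz(W,*a(708,146),.064)))
m((322,222),(303,95),a,.066)
print('root',f(onz(W,*a(30,165),.05)))
for q in ((15,70),(120,262)):print('rail',f(onz(W,*a(*q),.03)))
E
```

```text
lug
[ 0.6164 -0.2065  0.058 ] [ 0.6621 -0.2046  0.058 ] mid [ 0.6393 -0.2056  0.058 ] len 0.0457 ang 2.3552
platefar
[ 0.6437 -0.191   0.098 ] [ 0.6448 -0.2189  0.098 ] mid [ 0.6443 -0.2049  0.098 ] len 0.0279 ang -87.8033
block near/far edge
[ 0.6127 -0.1071  0.05  ] [ 0.6078 -0.2374  0.05  ] mid [ 0.6103 -0.1722  0.05  ] len 0.1304 ang -92.1332
[ 0.6738 -0.1107  0.05  ] [ 0.6673 -0.2398  0.05  ] mid [ 0.6705 -0.1752  0.05  ] len 0.1293 ang -92.8642
[ 0.6127 -0.1071  0.05  ] [ 0.6738 -0.1107  0.05  ] mid [ 0.6432 -0.1089  0.05  ] len 0.0612 ang -3.3921
base
[0.5926 0.2741 0.014 ] [ 0.6055 -0.0632  0.014 ] mid [0.599  0.1054 0.014 ] len 0.3376 ang -87.8149
[0.4824 0.3016 0.014 ] [ 0.499  -0.0674  0.014 ] mid [0.4907 0.1171 0.014 ] len 0.3693 ang -87.429
[ 0.499  -0.0674  0.014 ] [ 0.6055 -0.0632  0.014 ] mid [ 0.5522 -0.0653  0.014 ] len 0.1066 ang 2.229
eye [0.5434 0.1606 0.054 ] tip
[0.5321 0.1405 0.054 ] [0.5569 0.1389 0.054 ] mid [0.5445 0.1397 0.054 ] len 0.0248 ang -3.7102
bore [0.5468 0.0909 0.066 ] knob [ 0.5516 -0.0491  0.064 ]
[0.5193 0.114  0.066 ] [0.571  0.1139 0.066 ] mid [0.5451 0.1139 0.066 ] len 0.0517 ang -0.1391
root [0.5403 0.2443 0.05  ]
rail [0.5791 0.2576 0.03  ]
rail [0.4937 0.2299 0.03  ]
```

```bash
python3 - <<'E'
from h import *
s=bot.read_state();print(s['position'])
delta([.553,-.105,.052],down(-87.7))
W=pickle.load(open('c1.pkl','rb'))['wrist'];print('magnet',onz(W,417/1.56,255/1.56,.013))
E
```

```text
[ 0.50865868 -0.10151301  0.30226307]
shift mm [250.2   3.5 -44.6] rotvec [-2.15  0.06 -0.02]
magnet [ 0.50129341 -0.12506201  0.013     ]
```

>>> play_rows(motion=[[[40,3,-20],[-1,0,0],0],[[85,3,-40],[-2,0,0],0],[[130,3,-45],[-2,0,0],0],[[170,3,-45],[-2,0,0],0],[[205,3,-45],[-2,0,0],0],[[235,3,-45],[-2,0,0],0],[[250,3,-45],[-2,0,0],0],[[250,3,-45],[-2,0,0],0]])

```text
time_s: 2.6
position: [0.5517, -0.1056, 0.0501]
tcp_rot: [[-0.006, 0.034, -0.999], [0.002, -0.999, -0.034], [-1.0, -0.002, 0.005]]
force: [-1.2, -1.1, 1.5]
opening: 0.36
```

```bash
python3 - <<'E'
from h import *
print(bot.read_state()['position'],bot.read_state()['opening'])
c=cap('wrist','w4.png');c=cap('side');cv2.imwrite('pics/si4.png',cv2.resize(c['img'][130:290,150:400],None,fx=3.2,fy=3.2))
E
```

```text
[ 0.55170516 -0.10555385  0.05010458] 0.3603648005869613
```

View pics/w4.png

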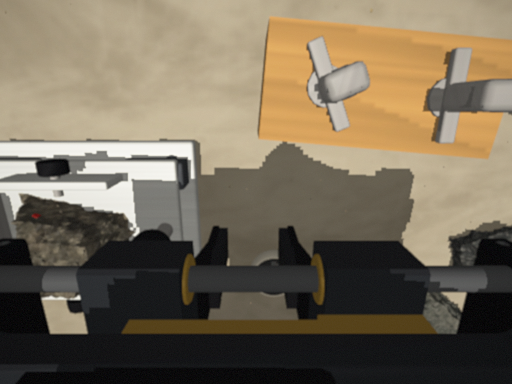

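View pics/si4.png

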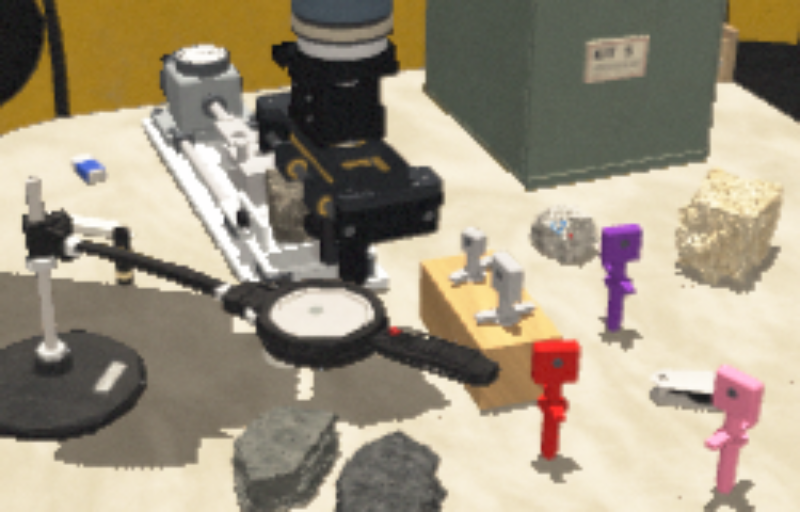

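>>> play_rows(motion=[[[0,0,0],[0,0,0],0],[[0,0,0],[0,0,0],0],[[0,0,0],[0,0,0],0],[[0,0,0],[0,0,0],0],[[0,-20,0],[0,0,0],0],[[0,-35,0],[0,0,0],0],[[0,-45,0],[0,0,0],0],[[0,-55,0],[0,0,0],0]])

```text
time_s: 3.5
position: [0.5522, -0.0491, 0.0528]
tcp_rot: [[0.0, 0.038, -0.999], [-0.001, -0.999, -0.038], [-1.0, 0.001, -0.0]]
force: [-1.1, -2.7, 1.5]
opening: 0.008
```

>>> play_rows(motion=[[[0,-7,0],[0,0,0],0],[[0,-14,0],[0,0,0],0],[[0,-20,0],[0,0,0],0],[[0,-26,0],[0,0,0],0],[[0,-30,0],[0,0,0],0],[[0,-34,0],[0,0,0],0],[[0,-36,0],[0,0,0],0],[[0,-36,0],[0,0,0],0]])

```text
time_s: 4.3
position: [0.5508, -0.0129, 0.0525]
tcp_rot: [[0.0, 0.037, -0.999], [0.001, -0.999, -0.037], [-1.0, -0.001, -0.0]]
force: [0.8, -0.8, 1.0]
opening: 0.008
```

```bash
python3 - <<'E'
from h import *
s=bot.read_state();print(s['position'],s['opening'],s['force'])
c=cap('scene');cv2.imwrite('pics/sc5.png',cv2.resize(c['img'][140:320,110:330],None,fx=3.3,fy=3.3,interpolation=cv2.INTER_CUBIC))
pickle.dump(c,open('c5.pkl','wb'))
E
```

```text
[ 0.55076817 -0.01289113  0.05248964] 0.008272264528933596 [ 0.84531166 -0.83003235  1.04516535]
```

View pics/sc5.png

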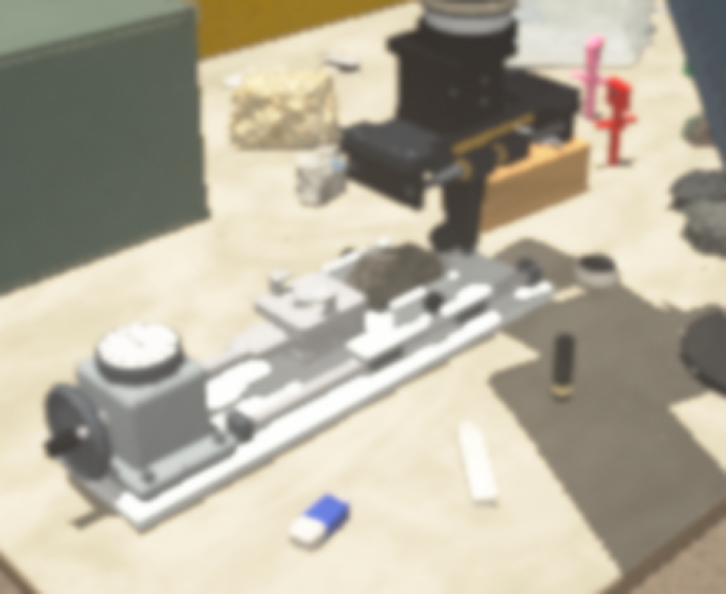

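>>> play_rows(motion=[[[-10,15,0],[0,0,0],0],[[-60,15,0],[0,0,0],0],[[-105,0,10],[0,0,0],0],[[-145,-40,30],[0,0,0],0],[[-145,-85,50],[0,0,0],0],[[-145,-130,70],[0,0,0],0],[[-145,-165,80],[0,0,0],0],[[-145,-165,80],[0,0,0],0]])

```text
time_s: 5.15
position: [0.4615, 0.1519, 0.1981]
tcp_rot: [[-0.002, 0.042, -0.999], [0.002, -0.999, -0.042], [-1.0, -0.002, 0.002]]
force: [0.0, 0.3, -0.2]
opening: 0.005
```

>>> play_rows(motion=[[[0,0,0],[0,0,0],0],[[0,0,0],[0,0,0],0]])

```text
time_s: 5.35
position: [0.4656, 0.1475, 0.1978]
tcp_rot: [[0.001, 0.036, -0.999], [-0.0, -0.999, -0.036], [-1.0, 0.0, -0.001]]
force: [-0.7, -0.3, 1.0]
opening: 0.002
```

```bash
python3 - <<'E'
from h import *
s=bot.read_state();print(s['position'],s['opening'],s['joint_positions'])
c=cap('wrist','w6.png');print(ray(c,256,192))
pickle.dump(c,open('c6.pkl','wb'))
E
```

```text
[0.46557448 0.14748908 0.19777569] 0.0021630872467435793 [ 4.44998176e+00  2.18066750e+01  1.02914101e+02 -1.80115948e-02
  5.52375008e+01  9.24210473e+01]
(array([0.5452511 , 0.14966447, 0.3605575 ]), array([-0.28395114, -0.02295682, -0.95865449]))
```

View pics/w6.png

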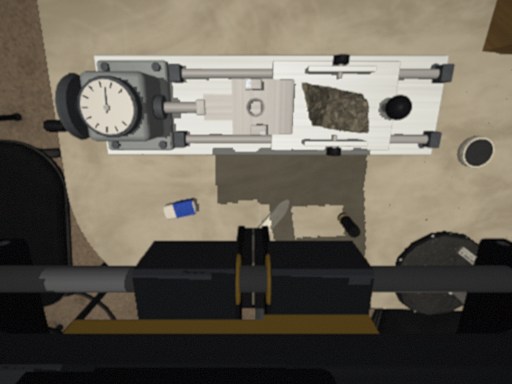

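```bash
python3 - <<'E'
from h import *
c=pickle.load(open('c6.pkl','rb'))
cv2.imwrite('pics/w7.png',cv2.resize(c['img'][75:140,190:290],None,fx=8,fy=8,interpolation=cv2.INTER_CUBIC))
cv2.imwrite('pics/w7b.png',cv2.resize(c['img'][40:160,90:450],None,fx=2.2,fy=2.2,interpolation=cv2.INTER_CUBIC))
E
```

```text
(no output)
```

View pics/w7.png

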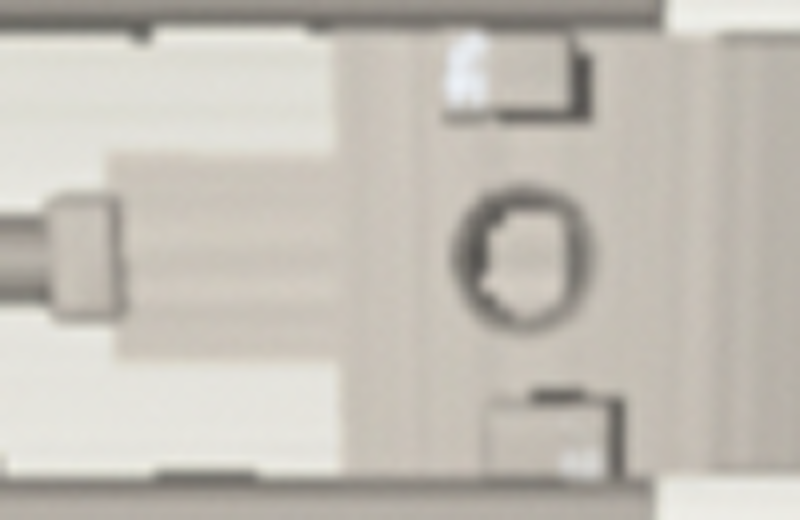

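View pics/w7b.png

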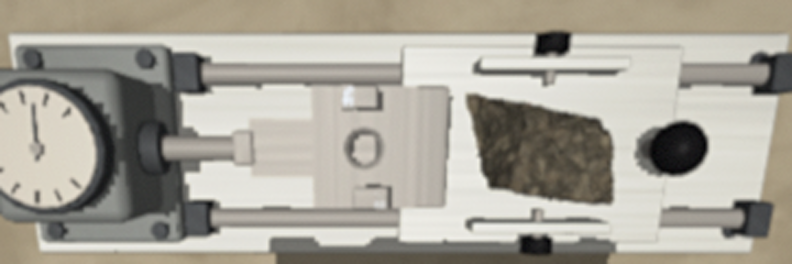

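```bash
python3 - <<'E'
from h import *
c=pickle.load(open('c6.pkl','rb'));W=pickle.load(open('c1.pkl','rb'))['wrist']
a=lambda u,v:(u/3.3-.35,90+v/3.3-.35)
k=lambda u,v:(190+u/8-.44,75+v/8-.44)
f=lambda x:np.round(x,4)
print('before: back',f(onz(W,*a(128,163),.054)),'eye',f(onz(W,*a(218,160),.054)),'tip',f(onz(W,*a(267,158),.054)),'nut',f(onz(W,*a(104,163),.054)))
print('now: back',f(onz(c,*k(111,255),.054)),'bore',f(onz(c,*k(523,258),.066)),'nutfront',f(onz(c,*k(122,257),.056)))
print('forkfront',f(onz(c,*k(340,255),.066)))
q=lambda u,v:(90+u/2.2-.3,40+v/2.2-.3)
print('knob',f(onz(c,*q(677,148),.064)),'bore',f(onz(c,*q(364,148),.066)))
print('base end',f(onz(c,*q(787,38),.014)),f(onz(c,*q(770,252),.014)), f(onz(c,*q(10,35),.014)))
print('spindle root', f(onz(c,*q(165,148),.05)))
print('head bolts row', f(onz(c,*q(182,140),.05)))
E
```

```text
before: back [0.5419 0.1991 0.054 ] eye [0.5434 0.1606 0.054 ] tip [0.5444 0.1397 0.054 ] nut [0.5419 0.2093 0.054 ]
now: back [0.543  0.1993 0.054 ] bore [0.5446 0.1472 0.066 ] nutfront [0.5428 0.1976 0.056 ]
forkfront [0.5441 0.1695 0.066 ]
knob [0.5497 0.0072 0.064 ] bore [0.5444 0.147  0.066 ]
base end [ 0.6047 -0.062   0.014 ] [ 0.4982 -0.0777  0.014 ] [0.5914 0.3244 0.014 ]
spindle root [0.5409 0.2398 0.05  ]
head bolts row [0.5448 0.2317 0.05  ]
```

>>> play_rows(motion=[[[0,48,-20],[0,0,0],0],[[0,96,-40],[0,0,0],0],[[0,142,-60],[0,0,0],0],[[0,185,-78],[0,0,0],0],[[40,185,-78],[0,0,0],0],[[85,185,-78],[0,0,0],0],[[125,185,-78],[0,0,0],0],[[145,185,-78],[0,0,0],0]])

```text
time_s: 6.2
position: [0.5475, -0.0353, 0.049]
tcp_rot: [[-0.006, 0.033, -0.999], [0.002, -0.999, -0.033], [-1.0, -0.002, 0.006]]
force: [-0.3, 0.1, -0.1]
opening: 0.005
```

>>> play_rows(motion=[[[0,0,0],[0,0,0],0],[[0,0,0],[0,0,0],0]])

```text
time_s: 6.4
position: [0.5498, -0.0348, 0.0524]
tcp_rot: [[-0.0, 0.035, -0.999], [0.0, -0.999, -0.035], [-1.0, -0.0, 0.0]]
force: [0.4, -0.2, -0.1]
opening: 0.005
```

```bash
python3 - <<'E'
from h import *
s=bot.read_state();print(s['position'])
delta([.5497,.0004,.0525],down(-87.7))
E
```

```text
[ 0.54981791 -0.03480734  0.05244017]
shift mm [ -0.1 -35.2  -1.1] rotvec [-0.31  0.01  0.  ]
```

>>> play_rows(motion=[[[0,-10,0],[0,0,0],0],[[0,-17,0],[0,0,0],0],[[0,-23,0],[0,0,0],0],[[0,-28,0],[0,0,0],0],[[0,-31,0],[0,0,0],0],[[0,-33,0],[0,0,0],0],[[0,-35,0],[0,0,0],0],[[0,-35,0],[0,0,0],0]])

```text
time_s: 7.2
position: [0.5485, 0.0018, 0.0526]
tcp_rot: [[0.001, 0.037, -0.999], [0.0, -0.999, -0.037], [-1.0, -0.0, -0.001]]
force: [0.9, -1.7, 0.9]
opening: -0.001
```

>>> play_rows(motion=[[[-10,15,0],[0,0,0],0],[[-50,15,0],[0,0,0],0],[[-90,0,10],[0,0,0],0],[[-120,-40,30],[0,0,0],0],[[-120,-85,50],[0,0,0],0],[[-120,-130,68],[0,0,0],0],[[-120,-160,78],[0,0,0],0],[[-120,-160,78],[0,0,0],0]])

```text
time_s: 8.0
position: [0.4612, 0.1611, 0.1728]
tcp_rot: [[-0.003, 0.041, -0.999], [0.001, -0.999, -0.041], [-1.0, -0.001, 0.003]]
force: [-0.1, 0.1, -0.6]
opening: 0.006
```

>>> play_rows(motion=[[[0,0,0],[0,0,0],0],[[0,0,0],[0,0,0],0]])

```text
time_s: 8.2
position: [0.465, 0.1575, 0.1727]
tcp_rot: [[0.0, 0.036, -0.999], [-0.0, -0.999, -0.036], [-1.0, 0.0, -0.0]]
force: [0.5, 0.3, -0.6]
opening: 0.008
```

```bash
python3 - <<'E'
from h import *
s=bot.read_state();print(s['position'])
c=cap('wrist','w8.png');pickle.dump(c,open('c8.pkl','wb'))
cv2.imwrite('pics/w9.png',cv2.resize(c['img'][55:145,180:300],None,fx=6.6,fy=6.6,interpolation=cv2.INTER_CUBIC));print(ray(c,256,192))
E
```

```text
[0.46503144 0.15754079 0.17265334]
(array([0.54477157, 0.1596837 , 0.33537294]), array([-0.28449367, -0.02287604, -0.95849556]))
```

View pics/w9.png

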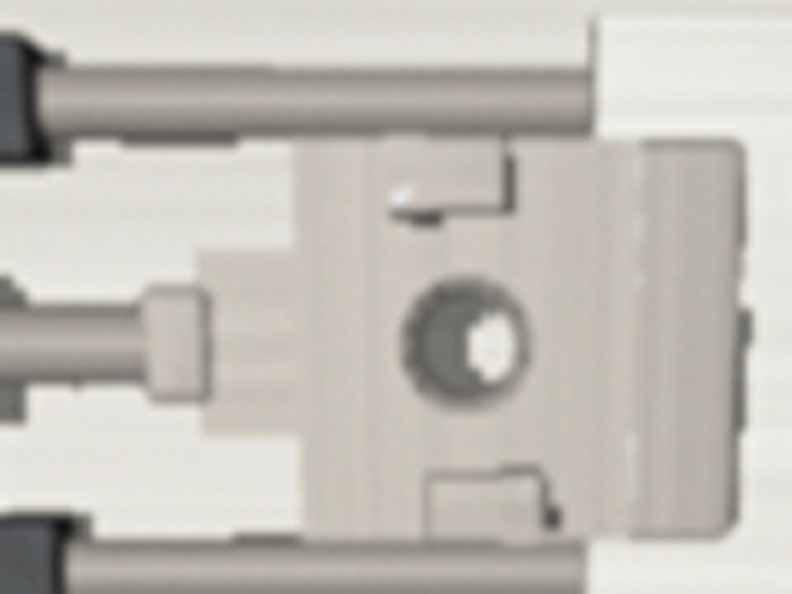

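```bash
python3 - <<'E'
from h import *
c=pickle.load(open('c8.pkl','rb'))
k=lambda u,v:(180+u/6.6-.42,55+v/6.6-.42)
f=lambda x:np.round(x,4)
print('back',f(onz(c,*k(200,342),.054)),'bore',f(onz(c,*k(467,343),.066)))
print('bore edges',f(onz(c,*k(404,343),.066)),f(onz(c,*k(530,343),.066)))
cv2.imwrite('pics/w10.png',cv2.resize(c['img'][92:122,236:266],None,fx=20,fy=20,interpolation=cv2.INTER_CUBIC))
print('corner',f(onz(c,*k(297,140),.066)),f(onz(c,*k(302,535),.066)))
E
```

```text
back [0.5428 0.1993 0.054 ] bore [0.5441 0.1616 0.066 ]
bore edges [0.5438 0.1701 0.066 ] [0.5444 0.153  0.066 ]
corner [0.5687 0.1847 0.066 ] [0.5177 0.1836 0.066 ]
```

View pics/w10.png

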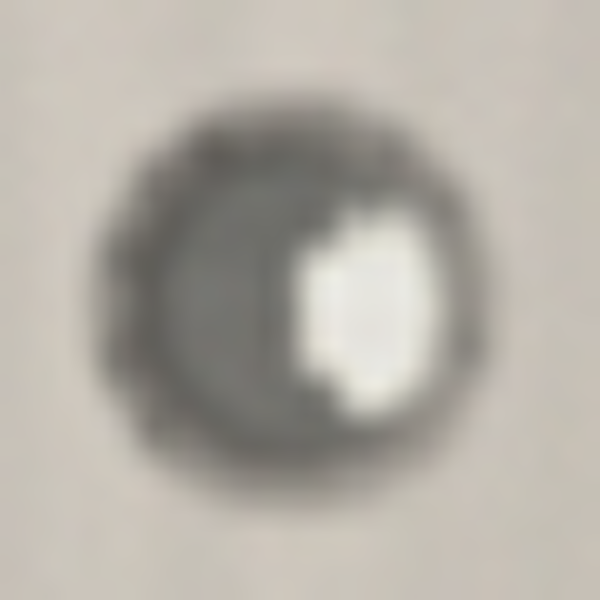

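```bash
python3 - <<'E'
from h import *
D=pickle.load(open('c1.pkl','rb'));W,T=D['wrist'],D['side']
w=lambda u,v:(u/1.56,v/1.56)
t=lambda u,v:(150+u/3.2,130+v/3.2)
print('handle end',tri(W,w(755,225),T,t(492,370)))
print('lens',tri(W,w(628,312),T,t(320,315)))
print('red foot',onz(T,*t(550,460),0),'purple',onz(T,*t(615,330),0))
# long pin refine in side view
delta([.6395,-.2052,.14],down(2.4))
delta([.6395,-.2052,.14],down(-87.7))
E
```

```text
handle end (array([ 0.55003964, -0.36976341,  0.12910019]), np.float64(0.004669313524024091))
lens (array([ 0.47936587, -0.28401695,  0.13099005]), np.float64(0.0017521642313014097))
red foot [ 0.62963715 -0.30593099  0.        ] purple [ 0.74959403 -0.17820066  0.        ]
shift mm [  32.6  368.4 -161.6] rotvec [-9.04e+01 -0.00e+00 -1.00e-02]
shift mm [  32.6  368.4 -161.6] rotvec [-0.3  -0.01 -0.  ]
```

>>> play_rows(motion=[[[-20,40,-17],[-8,0,0],0.45],[[-20,80,-35],[-16,0,0],0.45],[[-20,125,-55],[-24,0,0],0.45],[[-20,170,-75],[-32,0,0],0.45],[[-20,215,-95],[-40,0,0],0.45],[[-20,260,-114],[-48,0,0],0.45],[[-20,305,-134],[-56,0,0],0.45],[[-20,340,-150],[-64,0,0],0.45]])

```text
time_s: 9.05
position: [0.6273, -0.1809, 0.1922]
tcp_rot: [[0.0, 0.915, -0.404], [-0.001, -0.404, -0.915], [-1.0, 0.001, 0.0]]
force: [0.6, -0.2, -0.8]
opening: 0.445
```

```bash
python3 - <<'E'
from h import *
s=bot.read_state();print(s['position'],s['joint_positions'])
delta([.6395,-.2052,.19],down(2.4))
E
```

```text
[ 0.62733919 -0.18089719  0.19222752] [-2.58640432e+01  3.42490495e+01  7.95665905e+01 -2.22243118e-02
  6.61432797e+01 -2.05182479e+00]
shift mm [ 2.2 20.9 17.3] rotvec [-26.2    0.03  -0.03]
```

>>> play_rows(motion=[[[0,10,8],[-8,0,0],0.45],[[0,18,14],[-16,0,0],0.45],[[0,21,17],[-24,0,0],0.45],[[0,21,17],[-26,0,0],0.45],[[0,21,17],[-26,0,0],0.45],[[0,21,17],[-26,0,0],0.45]])

```text
time_s: 9.65
position: [0.6386, -0.2009, 0.1922]
tcp_rot: [[-0.001, 0.999, 0.034], [0.0, 0.034, -0.999], [-1.0, -0.001, -0.0]]
force: [0.2, -0.0, -0.4]
opening: 0.449
```

```bash
python3 - <<'E'
from h import *
s=bot.read_state();print(s['position'],s['tcp_rot'])
c=cap('wrist','w11.png');pickle.dump(c,open('c11.pkl','wb'));print(ray(c,256,192))
print(proj(c,[[.6395,-.2052,.098],s['position'],[.6395,-.2052,.05]]))
E
```

```text
[ 0.63858466 -0.20094605  0.19216001] [[-6.61731161e-04  9.99417932e-01  3.41080500e-02]
 [ 3.46815087e-04  3.41082847e-02 -9.99418083e-01]
 [-9.99999721e-01 -6.49516902e-04 -3.69183732e-04]]
(array([ 0.6354469 , -0.1214315 ,  0.35491082]), array([ 0.02049966, -0.2849803 , -0.95840477]))
[[254.14733916 199.50328579]
 [253.46225408 240.13536577]
 [253.99314285 185.88171117]]
```

View pics/w11.png

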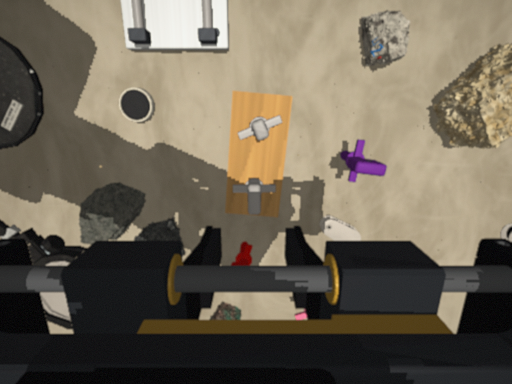

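```bash
python3 - <<'E'
from h import *
c=pickle.load(open('c11.pkl','rb'))
cv2.imwrite('pics/w12.png',cv2.resize(c['img'][170:225,215:295],None,fx=10,fy=10,interpolation=cv2.INTER_CUBIC))
E
```

```text
(no output)
```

View pics/w12.png

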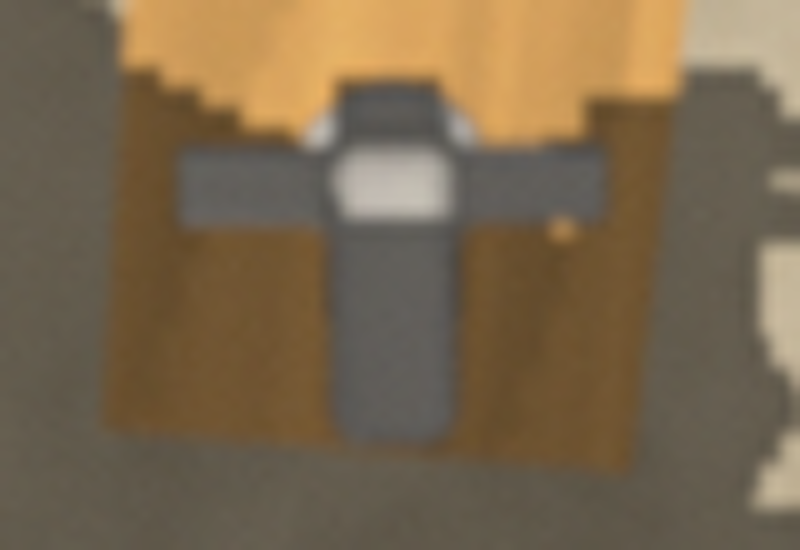

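```bash
python3 - <<'E'
from h import *
c=pickle.load(open('c11.pkl','rb'))
k=lambda u,v:(215+u/10-.45,170+v/10-.45)
f=lambda x:np.round(x,4)
P=onz(c,*k(180,188),.058);Q=onz(c,*k(605,183),.058);print(f(P),f(Q),f((P+Q)/2),f(np.linalg.norm(P-Q)))
for z,q in ((.098,(395,143)),(.098,(395,220)),(.098,(395,440)),(.098,(332,300)),(.098,(458,300))):print(q,f(onz(c,*k(*q),z)))
delta([.6395,-.2045,.069],down(2.4))
E
```

```text
[ 0.6166 -0.2066  0.058 ] [ 0.6619 -0.2044  0.058 ] [ 0.6393 -0.2055  0.058 ] 0.0454
(395, 143) [ 0.6388 -0.1901  0.098 ]
(395, 220) [ 0.6391 -0.1975  0.098 ]
(395, 440) [ 0.6399 -0.2192  0.098 ]
(332, 300) [ 0.6335 -0.2055  0.098 ]
(458, 300) [ 0.6453 -0.205   0.098 ]
shift mm [123.3   0.7   3.9] rotvec [-0.41 -0.02  0.03]
```

>>> play_rows(motion=[[[30,0.7,4],[0,0,0],0.45],[[65,0.7,4],[0,0,0],0.45],[[95,0.7,4],[0,0,0],0.45],[[115,0.7,4],[0,0,0],0.45],[[123,0.7,4],[0,0,0],0.45],[[123,0.7,4],[0,0,0],0.45],[[123,0.7,4],[0,0,0],0.45]])

```text
time_s: 10.4
position: [0.6407, -0.2042, 0.0706]
tcp_rot: [[0.002, 0.999, 0.037], [-0.001, 0.037, -0.999], [-1.0, 0.002, 0.001]]
force: [-0.1, -0.0, 0.2]
opening: 0.448
```

```bash
python3 - <<'E'
from h import *
delta([.6393,-.2050,.069],down(2.4))
c=cap('side');cv2.imwrite('pics/si13.png',cv2.resize(c['img'][150:290,230:400],None,fx=4,fy=4))
E
```

```text
shift mm [ 1.6 -1.5  0.8] rotvec [-0.31  0.05 -0.1 ]
```

View pics/si13.png

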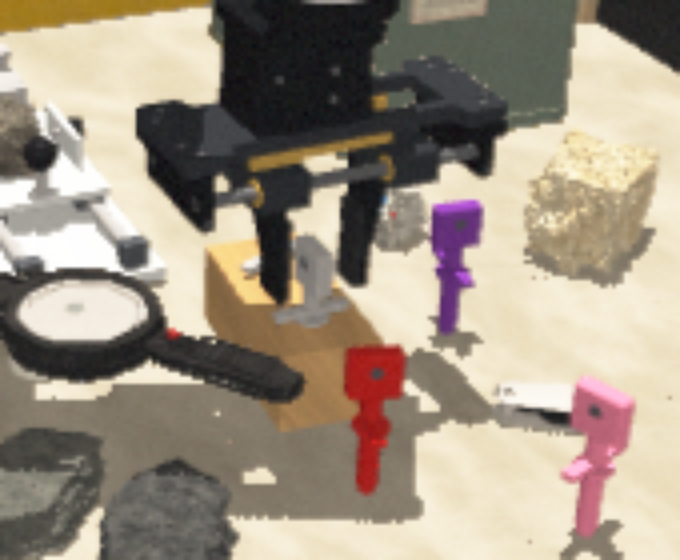

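>>> play_rows(motion=[[[1,-1.3,0.8],[0,0,0],0.45],[[1,-1.3,0.8],[0,0,0],0],[[1,-1.3,0.8],[0,0,0],0],[[1,-1.3,0.8],[0,0,0],0],[[1,-1.3,0.8],[0,0,0],0],[[1,-1.3,0.8],[0,0,0],0],[[1,-1.3,0.8],[0,0,0],0],[[1,-1.3,0.8],[0,0,0],0]])

```text
time_s: 11.25
position: [0.6387, -0.2045, 0.0685]
tcp_rot: [[-0.0, 0.999, 0.037], [0.0, 0.037, -0.999], [-1.0, -0.0, -0.0]]
force: [1.1, 0.0, -0.1]
opening: 0.137
```

```bash
python3 - <<'E'
from h import *
s=bot.read_state();print(s['position'],s['opening']*87,s['force'],s['moment'])
E
```

```text
[ 0.63866104 -0.20454669  0.0685004 ] 11.929336795512333 [ 1.13595846  0.01432362 -0.13406042] [-0.00739241 -0.13104329 -0.02574255]
```

>>> play_rows(motion=[[[-5,0,0],[0,0,0],0],[[-20,0,0],[0,0,0],0],[[-45,0,0],[0,0,0],0],[[-75,0,0],[0,0,0],0],[[-105,0,0],[0,0,0],0],[[-130,0,0],[0,0,0],0],[[-135,0,0],[0,0,0],0]])

```text
time_s: 11.95
position: [0.6404, -0.2055, 0.2087]
tcp_rot: [[0.007, 0.999, 0.037], [-0.004, 0.037, -0.999], [-1.0, 0.007, 0.004]]
force: [0.3, -0.5, -0.6]
opening: 0.137
```

```bash
python3 - <<'E'
from h import *
s=bot.read_state();print(s['position'],s['opening']*87,s['force'],s['moment'])
delta([.5447,.162,.205],down(-60))
c=cap('side');cv2.imwrite('pics/si14.png',cv2.resize(c['img'][100:260,230:400],None,fx=4,fy=3.7))
E
```

```text
[ 0.64038577 -0.20545151  0.20865207] 11.877588269588061 [ 0.28693292 -0.47977278 -0.59166288] [-0.00573504 -0.13929007 -0.00123631]
shift mm [   1.7  -82.1 -370.7] rotvec [62.11 -0.   -0.46]
```

View pics/si14.png

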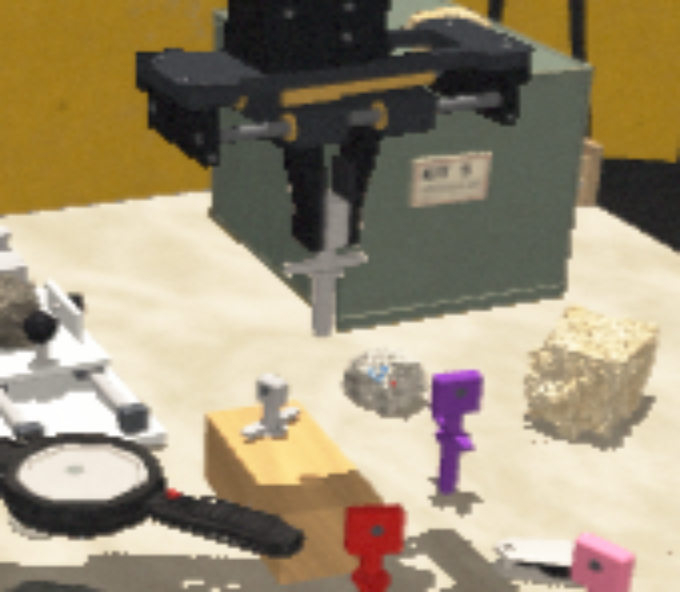

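```bash
python3 - <<'E'
from h import *
D=pickle.load(open('c0.pkl','rb'));T=D['side'];S=D['scene']
print(onz(T,314,188,0),onz(T,284,157,0),onz(S,93,229,0),onz(S,170,207,0))
delta([.5447,.162,.205],down(-60))
E
```

```text
[0.79487823 0.07244981 0.        ] [0.80430662 0.33011701 0.        ] [0.82864382 0.28312571 0.        ] [7.97620589e-01 6.60705959e-02 1.11022302e-16]
shift mm [   0.9  -81.5 -370.4] rotvec [62.11 -0.   -0.34]
```

Box is at x ≥ 0.79, clear. Travel to above the bore.

>>> play_rows(motion=[[[0,-15,-35],[8,0,0],0],[[0,-30,-78],[16,0,0],0],[[0,-42,-122],[24,0,0],0],[[0,-53,-167],[32,0,0],0],[[0,-62,-212],[40,0,0],0],[[0,-70,-257],[48,0,0],0],[[0,-77,-300],[56,0,0],0],[[0,-81,-335],[62,0,0],0]])

```text
time_s: 12.8
position: [0.5428, 0.1294, 0.2022]
tcp_rot: [[-0.004, 0.498, -0.867], [0.0, -0.867, -0.498], [-1.0, -0.002, 0.004]]
force: [-0.1, -1.1, -0.9]
opening: 0.138
```

```bash
python3 - <<'E'
from h import *
s=bot.read_state();print(s['position'],s['opening']*87,s['joint_positions'])
delta([.5447,.162,.2],down(-60))
E
```

```text
[0.54276378 0.12938562 0.20223395] 12.039379401790676 [1.92594014e+00 2.66135433e+01 9.28899678e+01 1.53724897e-02
 6.07433297e+01 6.20365213e+01]
shift mm [  2.2 -27.3 -17.9] rotvec [-0.12  0.21  0.13]
```

>>> play_rows(motion=[[[0,-14,-9],[0,0,0],0],[[0,-27.3,-18],[0,0,0],0],[[0,-27.3,-18],[0,0,0],0],[[0,-27.3,-18],[0,0,0],0],[[20,-27.3,-18],[0,0,0],0],[[30,-27.3,-18],[0,0,0],0],[[30,-27.3,-18],[0,0,0],0],[[30,-27.3,-18],[0,0,0],0]])

```text
time_s: 13.6
position: [0.5474, 0.1591, 0.1734]
tcp_rot: [[-0.001, 0.501, -0.866], [-0.0, -0.866, -0.501], [-1.0, -0.0, 0.001]]
force: [-0.2, -0.4, -0.6]
opening: 0.134
```

```bash
python3 - <<'E'
from h import *
s=bot.read_state();print(s['position'],s['force'],s['moment'])
delta([.5447,.162,.17],down(-60))
D={}
for n in['scene','side','wrist']:D[n]=cap(n)
pickle.dump(D,open('c15.pkl','wb'))
cv2.imwrite('pics/w15.png',D['wrist']['img'])
cv2.imwrite('pics/sc15.png',cv2.resize(D['scene']['img'][150:270,130:270],None,fx=5,fy=5,interpolation=cv2.INTER_CUBIC))
cv2.imwrite('pics/si15.png',cv2.resize(D['side']['img'][130:230,170:290],None,fx=6,fy=6,interpolation=cv2.INTER_CUBIC))
p=s['position']; print(proj(D['wrist'],[[.5441,.1616,.112]]))
E
```

```text
[0.54736132 0.15911834 0.17340773] [-0.19407444 -0.37344861 -0.59389637] [-3.26218600e-02  5.58782179e-02  4.96395259e-05]
shift mm [ 3.4 -3.8  0.9] rotvec [0.04 0.04 0.01]
[[247.42844826 209.15478978]]
```

View pics/w15.png

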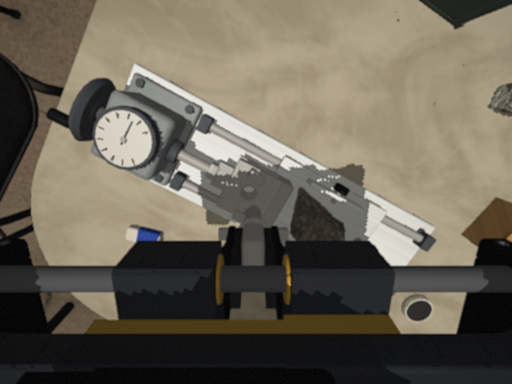

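View pics/sc15.png

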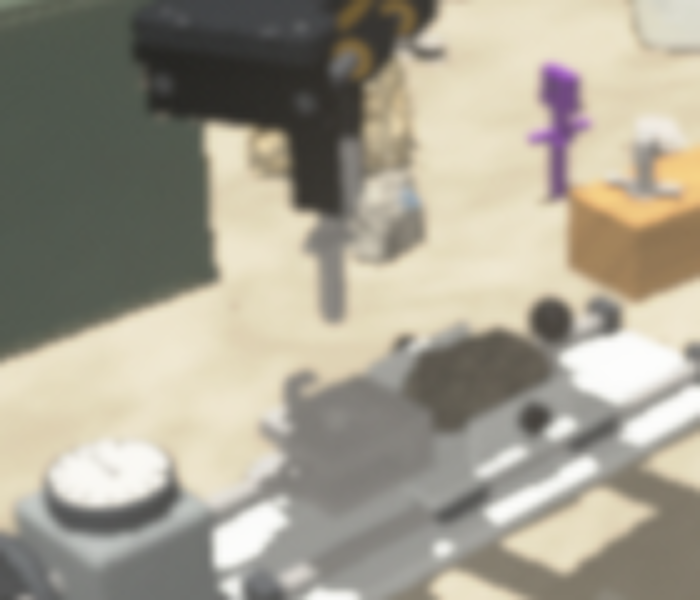

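View pics/si15.png

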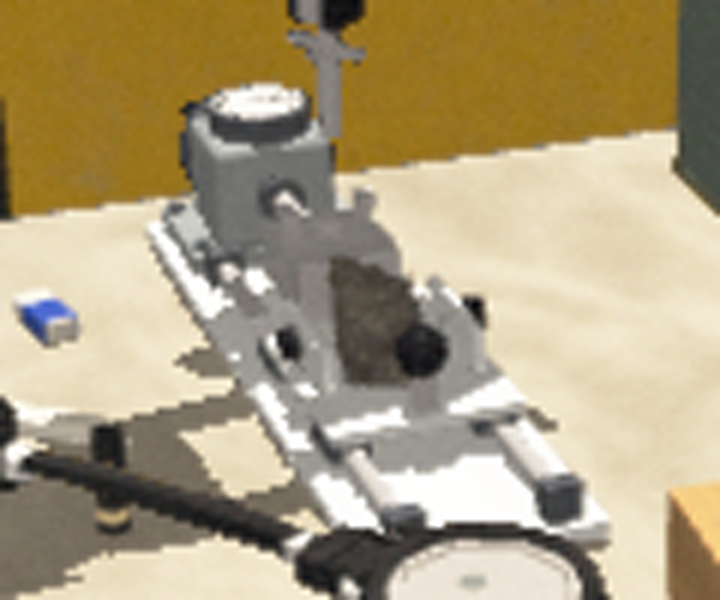

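>>> play_rows(motion=[[[0,-3.8,0.9],[0,0,0],0],[[12,-3.8,0.9],[0,0,0],0],[[24,-3.8,0.9],[0,0,0],0],[[28,-3.8,0.9],[0,0,0],0],[[28,-3.8,0.9],[0,0,0],0],[[28,-3.8,0.9],[0,0,0],0]])

```text
time_s: 14.35
position: [0.5446, 0.1627, 0.1452]
tcp_rot: [[-0.001, 0.502, -0.865], [-0.0, -0.865, -0.502], [-1.0, -0.0, 0.0]]
force: [0.2, -0.2, -0.9]
opening: 0.134
```

```bash
python3 - <<'E'
from h import *
s=bot.read_state();print(s['position'],s['force'],s['moment'])
delta([.5447,.162,.145],down(-60))
D={}
for n in['scene','side','wrist']:D[n]=cap(n)
pickle.dump(D,open('c16.pkl','wb'))
cv2.imwrite('pics/w16.png',cv2.resize(D['wrist']['img'][150:250,190:310],None,fx=6,fy=6,interpolation=cv2.INTER_CUBIC))
cv2.imwrite('pics/sc16.png',cv2.resize(D['scene']['img'][170:250,160:240],None,fx=7,fy=7,interpolation=cv2.INTER_CUBIC))
cv2.imwrite('pics/si16.png',cv2.resize(D['side']['img'][120:200,190:270],None,fx=7,fy=7,interpolation=cv2.INTER_CUBIC))
for n in D: print(n,proj(D[n],[[.5441,.1616,.066],[.5441,.1616,s['position'][2]-.0585]]))
E
```

```text
[0.54458024 0.16272631 0.14517852] [ 0.23302156 -0.16975057 -0.86120717] [ 0.01101917 -0.03214715  0.04664307]
shift mm [0.2 0.7 0.3] rotvec [0.11 0.03 0.01]
scene [[197.42816403 233.39584878]
 [197.12852138 225.50195088]]
side [[223.74804549 168.03497146]
 [223.44698663 161.47582153]]
wrist [[252.6106446  201.33623085]
 [252.61930996 209.34941365]]
```

View pics/w16.png

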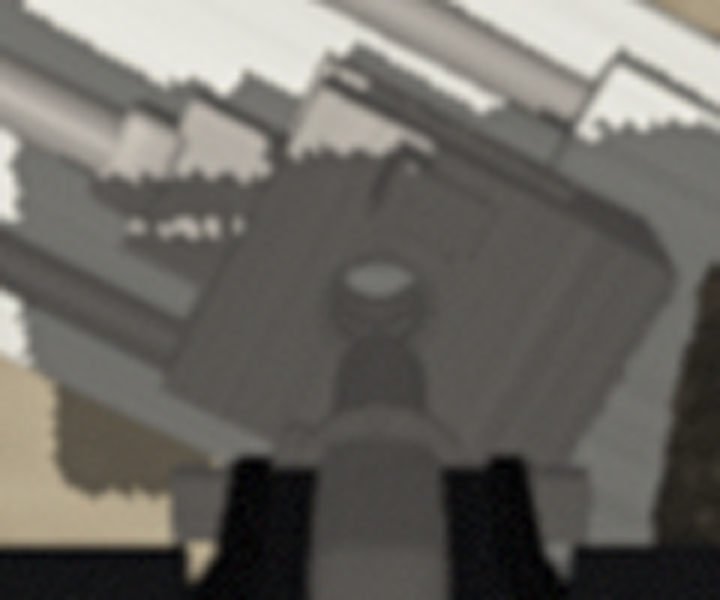

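View pics/sc16.png

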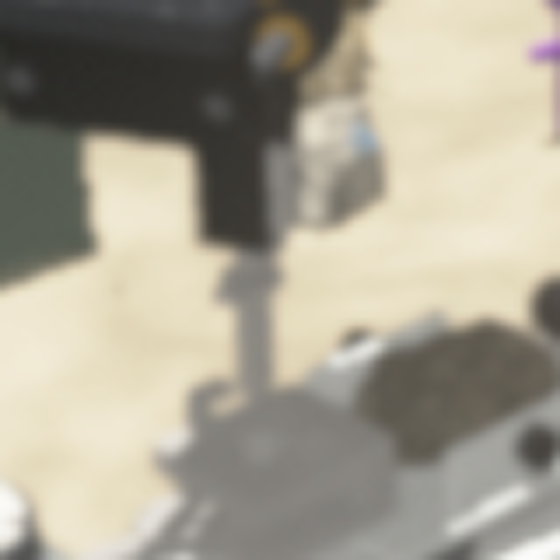

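View pics/si16.png

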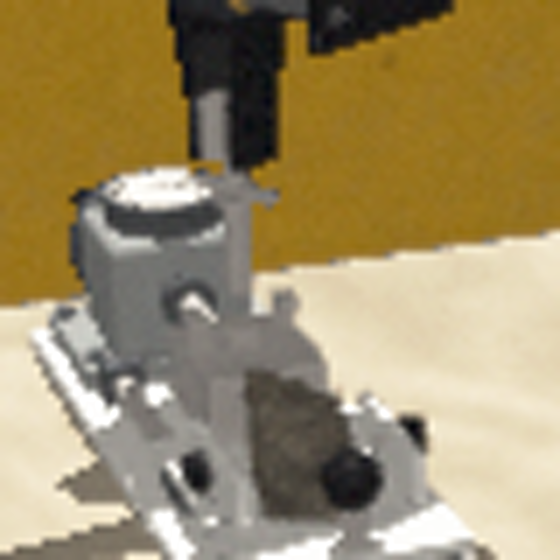

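>>> play_rows(motion=[[[8,0.7,0.3],[0,0,0],0],[[14,0.7,0.3],[0,0,0],0],[[18,0.7,0.3],[0,0,0],0],[[21,0.7,0.3],[0,0,0],0],[[23,0.7,0.3],[0,0,0],0],[[25,0.7,0.3],[0,0,0],0],[[25,0.7,0.3],[0,0,0],0]])

```text
time_s: 15.2
position: [0.5446, 0.162, 0.1203]
tcp_rot: [[-0.0, 0.502, -0.865], [-0.0, -0.865, -0.502], [-1.0, -0.0, 0.0]]
force: [-0.3, -0.5, -1.0]
opening: 0.131
```

>>> play_rows(motion=[[[2,0,0],[0,0,0],0],[[4,0,0],[0,0,0],0],[[5,0,0],[0,0,0],0],[[6,0,0],[0,0,0],0],[[6,0,0],[0,0,0],0]])

```text
time_s: 15.7
position: [0.5446, 0.162, 0.1144]
tcp_rot: [[-0.0, 0.502, -0.865], [0.0, -0.865, -0.502], [-1.0, -0.0, 0.0]]
force: [0.9, -0.1, -0.6]
opening: 0.133
```

>>> play_rows(motion=[[[1,0,0],[0,0,0],0],[[2,0,0],[0,0,0],0],[[3,0,0],[0,0,0],0],[[4,0,0],[0,0,0],0],[[4,0,0],[0,0,0],0]])

```text
time_s: 16.2
position: [0.5446, 0.1619, 0.1104]
tcp_rot: [[-0.0, 0.502, -0.865], [-0.0, -0.865, -0.502], [-1.0, -0.0, 0.0]]
force: [-0.3, -0.1, -0.5]
opening: 0.133
```

>>> play_rows(motion=[[[1,0,0],[0,0,0],0],[[2,0,0],[0,0,0],0],[[3,0,0],[0,0,0],0],[[4,0,0],[0,0,0],0],[[5,0,0],[0,0,0],0],[[5,0,0],[0,0,0],0]])

```text
time_s: 16.8
position: [0.5446, 0.1619, 0.1054]
tcp_rot: [[-0.0, 0.502, -0.865], [-0.0, -0.865, -0.502], [-1.0, -0.0, 0.0]]
force: [-0.5, -0.5, -0.3]
opening: 0.137
```

>>> play_rows(motion=[[[1,0,0],[0,0,0],0],[[2,0,0],[0,0,0],0],[[3,0,0],[0,0,0],0],[[4,0,0],[0,0,0],0],[[5,0,0],[0,0,0],0],[[5,0,0],[0,0,0],0]])

```text
time_s: 17.4
position: [0.5446, 0.162, 0.1004]
tcp_rot: [[-0.0, 0.502, -0.865], [-0.0, -0.865, -0.502], [-1.0, -0.0, 0.0]]
force: [0.0, 0.4, -0.7]
opening: 0.138
```

>>> play_rows(motion=[[[1,0,0],[0,0,0],0],[[2,0,0],[0,0,0],0],[[4,0,0],[0,0,0],0],[[6,0,0],[0,0,0],0],[[7,0,0],[0,0,0],0],[[8,0,0],[0,0,0],0],[[8,0,0],[0,0,0],0]])

```text
time_s: 18.1
position: [0.5446, 0.162, 0.0924]
tcp_rot: [[-0.0, 0.502, -0.865], [0.0, -0.865, -0.502], [-1.0, -0.0, 0.0]]
force: [0.1, -0.5, -1.0]
opening: 0.135
```

>>> play_rows(motion=[[[1,0,0],[0,0,0],0],[[2,0,0],[0,0,0],0],[[3,0,0],[0,0,0],0],[[4,0,0],[0,0,0],0],[[5,0,0],[0,0,0],0],[[5,0,0],[0,0,0],0]])

```text
time_s: 18.7
position: [0.5446, 0.162, 0.0874]
tcp_rot: [[-0.0, 0.502, -0.865], [-0.0, -0.865, -0.502], [-1.0, -0.0, 0.0]]
force: [0.3, -0.1, -0.9]
opening: 0.133
```

>>> play_rows(motion=[[[0.6,0,0],[0,0,0],0],[[1.2,0,0],[0,0,0],0],[[1.8,0,0],[0,0,0],0],[[1.8,0,0],[0,0,0],0]])

```text
time_s: 19.1
position: [0.5446, 0.1619, 0.0857]
tcp_rot: [[-0.0, 0.502, -0.865], [-0.0, -0.865, -0.502], [-1.0, -0.0, 0.0]]
force: [-0.4, 0.4, -1.5]
opening: 0.132
```

>>> play_rows(motion=[[[0.4,0,0],[0,0,0],0],[[0.8,0,0],[0,0,0],0],[[0.8,0,0],[0,0,0],0]])

```text
time_s: 19.4
position: [0.5447, 0.162, 0.0849]
tcp_rot: [[-0.0, 0.502, -0.865], [-0.0, -0.865, -0.502], [-1.0, -0.0, 0.0]]
force: [0.1, -0.0, -0.6]
opening: 0.137
```

>>> play_rows(motion=[[[0.3,0,0],[0,0,0],0],[[0.6,0,0],[0,0,0],0],[[0.6,0,0],[0,0,0],0]])

```text
time_s: 19.7
position: [0.5447, 0.162, 0.0845]
tcp_rot: [[0.0, 0.502, -0.865], [0.0, -0.865, -0.502], [-1.0, 0.0, -0.0]]
force: [0.2, -0.8, -0.6]
opening: 0.136
```

```bash
python3 - <<'E'
from h import *
s=bot.read_state();print(s['position'],s['force'],s['moment'])
D={}
for n in['scene','side','wrist']:D[n]=cap(n)
pickle.dump(D,open('c17.pkl','wb'))
cv2.imwrite('pics/w17.png',cv2.resize(D['wrist']['img'][140:250,180:320],None,fx=5.5,fy=5.5,interpolation=cv2.INTER_CUBIC))
cv2.imwrite('pics/sc17.png',cv2.resize(D['scene']['img'][180:260,150:250],None,fx=7,fy=7,interpolation=cv2.INTER_CUBIC))
cv2.imwrite('pics/si17.png',cv2.resize(D['side']['img'][130:210,190:270],None,fx=7,fy=7,interpolation=cv2.INTER_CUBIC))
E
```

```text
[0.54470703 0.16195954 0.08448673] [ 0.22739783 -0.83031089 -0.63530049] [0.00387154 0.00326643 0.02578002]
```

View pics/w17.png

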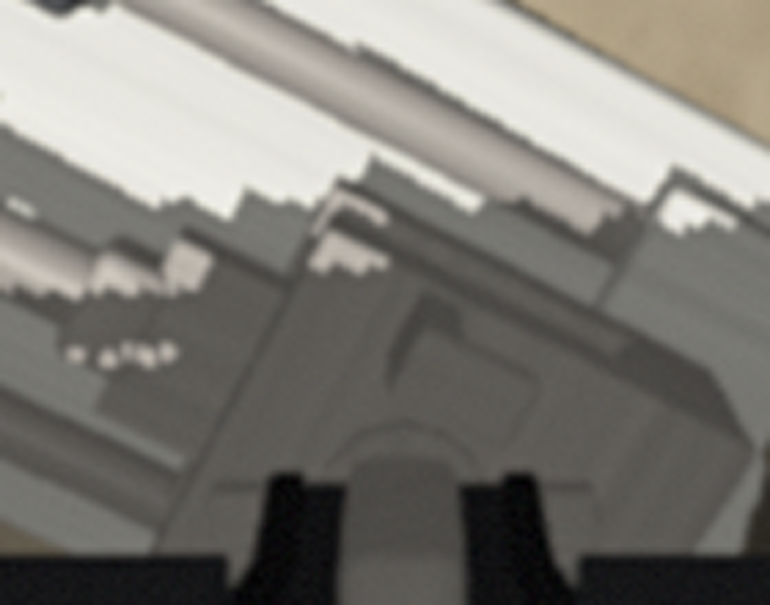

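View pics/sc17.png

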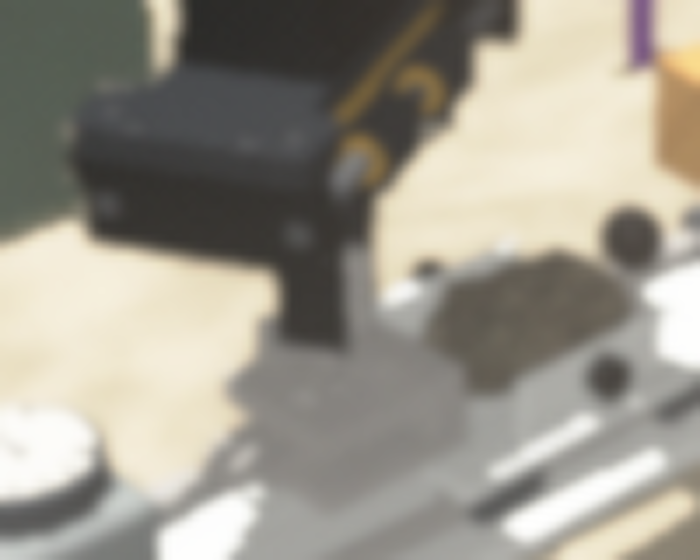

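>>> play_rows(motion=[[[0.4,0,0],[0,0,0],0],[[0.4,0,0],[0,0,0],0]])

```text
time_s: 20.05
position: [0.5447, 0.162, 0.0844]
tcp_rot: [[0.0, 0.502, -0.865], [-0.0, -0.865, -0.502], [-1.0, 0.0, -0.0]]
force: [-0.8, -0.9, 4.0]
opening: 0.137
```

>>> play_rows(motion=[[[0.4,0,0],[0,0,0],0],[[0.4,0,0],[0,0,0],0]])

```text
time_s: 20.25
position: [0.5448, 0.162, 0.0844]
tcp_rot: [[0.0, 0.502, -0.865], [0.0, -0.865, -0.502], [-1.0, 0.0, -0.0]]
force: [-1.3, -0.3, 7.2]
opening: 0.136
```

>>> play_rows(motion=[[[-0.3,-0.1,0],[-7,0,0],0],[[-0.3,-0.2,0.1],[-14,0,0],0],[[-0.3,-0.3,0.1],[-21,0,0],0],[[-0.3,-0.4,0.2],[-28,0,0],0],[[-0.3,-0.4,0.2],[-34,0,0],0],[[-0.3,-0.5,0.3],[-40,0,0],0],[[-0.3,-0.5,0.3],[-45,0,0],0],[[-0.3,-0.5,0.3],[-45,0,0],0]])

```text
time_s: 21.05
position: [0.5452, 0.1625, 0.0844]
tcp_rot: [[0.002, 0.966, -0.257], [0.001, -0.257, -0.966], [-1.0, 0.002, -0.001]]
force: [0.8, 0.8, 4.5]
opening: 0.137
```

```bash
python3 - <<'E'
from h import *
s=bot.read_state();print(s['position'],s['force'],s['moment'])
print(np.degrees(np.arctan2(s['tcp_rot'][1,1],s['tcp_rot'][0,1])))
E
```

```text
[0.54515657 0.16252046 0.08444611] [0.76387446 0.75109315 4.52264331] [ 0.12657014 -0.0552251  -0.01394649]
-14.91027990001958
```

>>> play_rows(motion=[[[0,0,0],[-6,0,0],0],[[0,0,0],[-11,0,0],0],[[0,0,0],[-14,0,0],0],[[0,0,0],[-14,0,0],0]])

```text
time_s: 21.45
position: [0.545, 0.1625, 0.0844]
tcp_rot: [[0.002, 1.0, -0.017], [0.0, -0.017, -1.0], [-1.0, 0.002, -0.0]]
force: [0.1, 1.5, 4.7]
opening: 0.134
```

>>> play_rows(motion=[[[0,0,0],[-1.5,0,0],0],[[0,0,0],[-3,0,0],0],[[0,0,0],[-3,0,0],0]])

```text
time_s: 21.75
position: [0.545, 0.1624, 0.0844]
tcp_rot: [[0.002, 0.999, 0.035], [0.0, 0.035, -0.999], [-1.0, 0.002, -0.0]]
force: [-0.2, 0.9, 4.3]
opening: 0.136
```

```bash
python3 - <<'E'
from h import *
s=bot.read_state();print(s['position'],s['force'],s['moment'])
print(np.degrees(np.arctan2(s['tcp_rot'][1,1],s['tcp_rot'][0,1])))
c=cap('wrist','w18.png')
cv2.imwrite('pics/w18.png',cv2.resize(c['img'][140:250,180:320],None,fx=5.5,fy=5.5,interpolation=cv2.INTER_CUBIC))
E
```

```text
[0.54498053 0.16244818 0.08443648] [-0.15340453  0.86310116  4.28610864] [ 0.12737782 -0.06878016 -0.03314387]
1.98907665435637
```

View pics/w18.png

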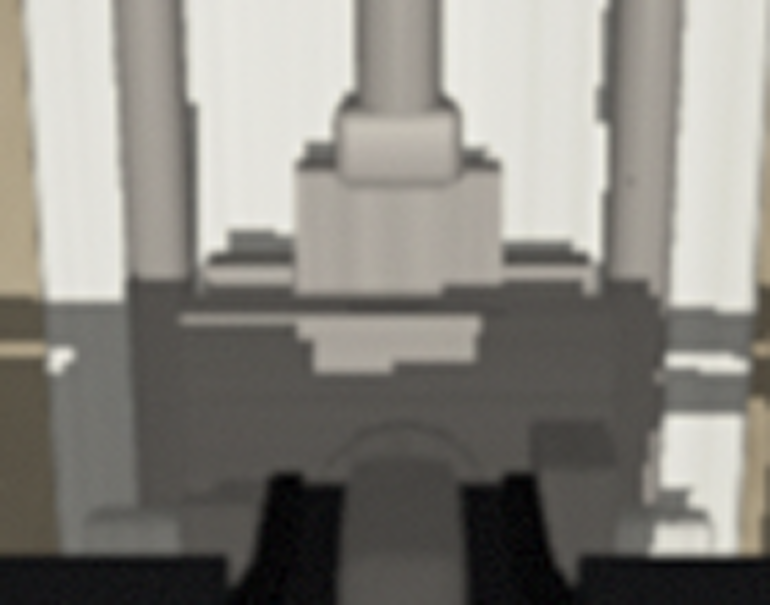

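>>> play_rows(motion=[[[0,0,0],[-1,0,0],0],[[0,0,0],[-2,0,0],0],[[0,0,0],[-2,0,0],0]])

```text
time_s: 22.1
position: [0.5449, 0.1626, 0.0844]
tcp_rot: [[0.002, 0.998, 0.069], [0.001, 0.069, -0.998], [-1.0, 0.002, -0.001]]
force: [-0.7, 1.9, 5.1]
opening: 0.138
```

```bash
python3 - <<'E'
from h import *
s=bot.read_state();print(s['position'],s['force'],s['moment'])
print(np.degrees(np.arctan2(s['tcp_rot'][1,1],s['tcp_rot'][0,1])))
E
```

```text
[0.5448967  0.16263288 0.08443999] [-0.67322732  1.85921546  5.10583261] [ 0.23993451  0.03240112 -0.02672402]
3.954965069917457
```

>>> play_rows(motion=[[[0,0,0],[0,0,0],0.45],[[0,0,0],[0,0,0],0.45],[[0,0,0],[0,0,0],0.45],[[0,0,0],[0,0,0],0.45],[[-5,0,0],[0,0,0],0.45],[[-25,0,0],[0,0,0],0.45],[[-60,0,0],[0,0,0],0.45],[[-100,0,0],[0,0,0],0.45]])

```text
time_s: 22.9
position: [0.5431, 0.162, 0.184]
tcp_rot: [[-0.003, 0.997, 0.071], [-0.0, 0.071, -0.997], [-1.0, -0.003, 0.0]]
force: [1.0, 0.3, 0.3]
opening: 0.447
```

>>> play_rows(motion=[[[-10,0,20],[0,0,0],0.45],[[-10,0,50],[0,0,0],0.45],[[-10,0,70],[0,0,0],0.45],[[-10,0,70],[0,0,0],0.45],[[-10,0,70],[0,0,0],0.45]])

```text
time_s: 23.4
position: [0.5491, 0.0924, 0.194]
tcp_rot: [[-0.0, 0.998, 0.07], [0.001, 0.07, -0.998], [-1.0, -0.0, -0.001]]
force: [0.5, 0.6, 0.6]
opening: 0.45
```

```bash
python3 - <<'E'
from h import *
s=bot.read_state();print(s['position'],s['force'])
D={}
for n in['scene','side','wrist']:D[n]=cap(n)
pickle.dump(D,open('c19.pkl','wb'))
print(proj(D['wrist'],[[.5441,.1616,.066]]))
cv2.imwrite('pics/w19.png',cv2.resize(D['wrist']['img'][0:240],None,fx=1.5,fy=1.5))
cv2.imwrite('pics/sc19.png',cv2.resize(D['scene']['img'][140:320,110:330],None,fx=3.3,fy=3.3,interpolation=cv2.INTER_CUBIC))
cv2.imwrite('pics/si19.png',cv2.resize(D['side']['img'][130:290,150:400],None,fx=3.2,fy=3.2,interpolation=cv2.INTER_CUBIC))
E
```

```text
[0.54906251 0.09240349 0.19402749] [0.5220745  0.63937257 0.63761269]
[[253.63112701 117.58193916]]
```

View pics/w19.png

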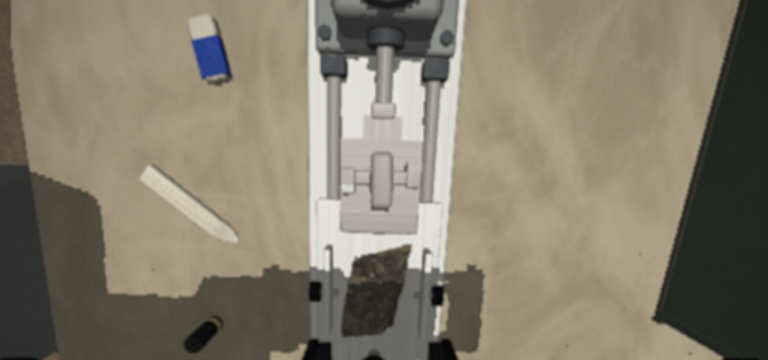

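View pics/sc19.png

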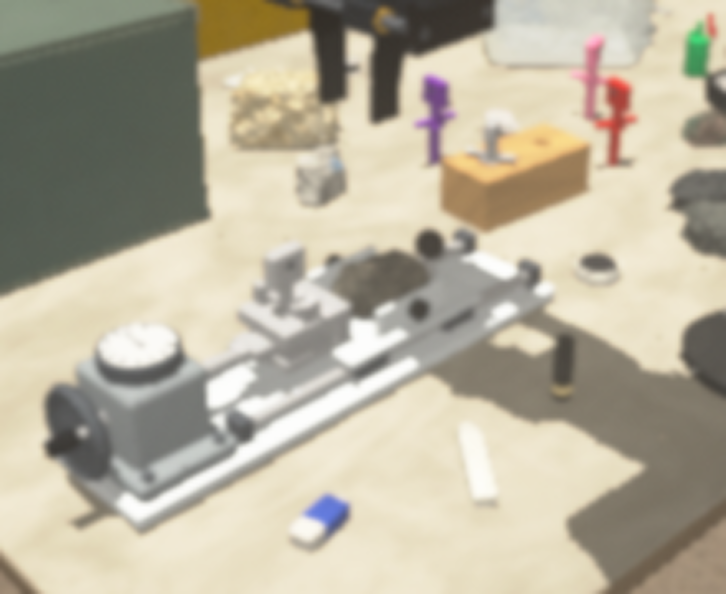

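View pics/si19.png

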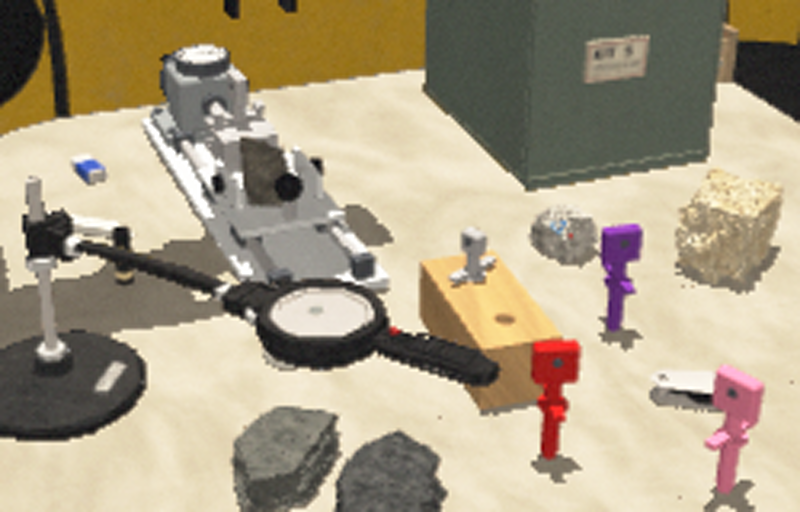

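```bash
python3 - <<'E'
from h import *
c=pickle.load(open('c19.pkl','rb'))['wrist']
cv2.imwrite('pics/w20.png',cv2.resize(c['img'][85:160,215:295],None,fx=8,fy=8,interpolation=cv2.INTER_CUBIC))
E
```

```text
(no output)
```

View pics/w20.png

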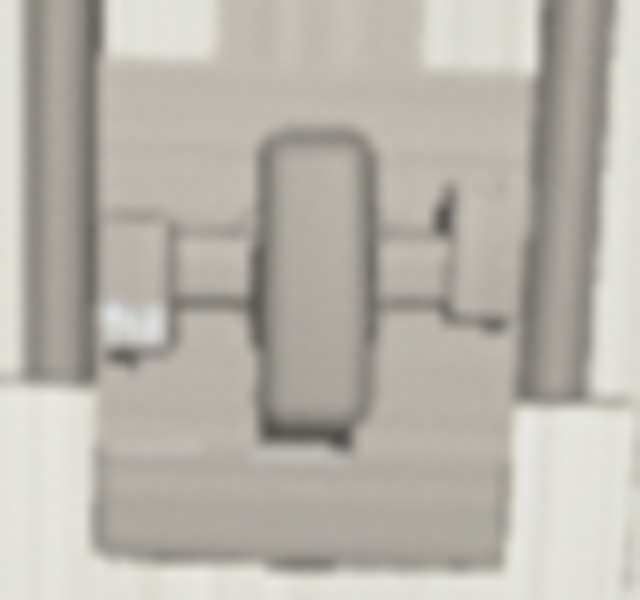

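The lug lies under both keepers, at about (200,270) and (415,270) in the crop, parallel to the fork's y axis. The pin stands upright with its collar down. The arm is clear, so I'm handing in.

```bash
python3 - <<'E'
from h import *
print(bot.hand_in())
E
```

```text
the job is handed in; nothing more can be done
None
```

The sled is coupled to the pulling head: the long pin is through both ears and the eye, turned under the keepers and released. I handed the job in at about 23.5 s; the hand-in gives no verdict.

- **Sled:** I pushed it up by the knob in two steps. By camera, the bore then stood within about 1 mm of the eye along the bench.
- **Pin:** I took the long pin from the block and lowered it through the upper ear, the eye and the lower ear. No contact showed until the collar seated. Seating showed as about 4 to 7 N upward with the height steady.
- **Turn:** I turned the pin about 64° counter-clockwise. The moment rose slightly in the last 2°, and I took that as the stop. I did not press further to confirm it.
- **Last pictures:** The cross-lug lies under both keepers along the fork's y axis, and the pin stands upright with its collar down. The gripper is about 70 mm away and the measured force is about zero. The short pin is still in its hole, and the bystanders in view look unmoved. I checked these by eye and did not measure them.

The readings agreed except for the sled value when aligned. It came out at about 0.071 to 0.075 m from the spindle root, but 0.091 m if I assumed the base was centred on the bench origin. I set that assumption aside because the root reading fits the sled starting near 0. All of these values lie within 0.067 to 0.093 m.

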